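# Fit the accumulator piston and close its retainer

### The job

Of the three pistons standing on the bench, fit the middle-sized one, stem up, into the bore beside the swing retainer on the valve body: start it clearly tilted with its lower edge in the bore, then straighten it and slide it fully home. Then swing the retainer plate shut by its post, until it stops with the piston's stem in its notch. Leave the other two pistons standing where they are.

Things in the scene. Friction and masses are not known exactly. Their poses are not given: they have to be found in the camera images.
- piston: Middle-sized of three plain steel pistons standing on the bench, stem up: round lower body 28 mm in diameter and 40 mm tall with a 1 mm edge break at its foot, then a round stem 14 mm in diameter and 50 mm tall, 90 mm in all, about 0.13 kg. Origin at the centre of its foot, z along the axis towards the stem. Grip it by the stem.
- wide_piston: Bystander piston, body 40 mm in diameter and 40 mm tall, stem 14 mm in diameter and 45 mm tall. Origin at the centre of its foot, z up. It is to be left standing where it is.
- slim_piston: Bystander piston, body 20 mm in diameter and 45 mm tall, stem 12 mm in diameter and 40 mm tall. Origin at the centre of its foot, z up. It is to be left standing where it is.
- casting: Fixed cast aluminium valve body, 200 x 220 x 50 mm (its x, y, z) plus round lobes on its edges, with shallow channels on its flat top. Origin at the centre of its underside, z up. The piston's bore is the large round hole at x -20, y -50 mm in this frame; the two small 14 mm holes are not used.
- bore_mouth (a point): Centre of the bore's mouth, level with the casting's top, 50 mm above the bench. The bore is vertical, 29.5 mm in diameter, 40 mm deep with a flat floor; fully home, the piston's body is flush with the casting's top and its stem stands 50 mm above it.
- bore_floor (a point): Centre of the bore's flat floor, 40 mm below bore_mouth. Its axes are the casting's, z up.
- retainer (a joint): Angle of the swing retainer about its upright pivot, rad: 0 is shut (a stop), growing to 2.1 fully open. Seen from above it opens clockwise and is shut by swinging it anticlockwise. Light friction holds it where it is left (under 1 N at the post). It only shuts on a piston that is fully home.
- retainer_pivot (a point): On the retainer's pivot axis, on top of its screw head, 60 mm above the bench; 45 mm from the bore's axis, towards the casting's +x. The retainer is a flat steel plate 4 mm thick, 33 mm wide, 115 mm long, 3 mm clear of the casting; a 22 mm wide notch in its leading edge takes the piston's stem, over the body's shoulder.
- post_top (a point): Centre of the top of the retainer's round steel post, its handle: 14 mm in diameter, 38 mm tall above the plate, its top 95 mm above the bench (45 mm above the casting). It stands 95 mm from the pivot axis; when shut the post lies beyond the bore from the pivot, 50 mm from the bore's axis.
There are look-alikes about, which are no part of the job. Leave any green or pink look-alike of the piston alone.

How it is judged:
By the outcome, as a careful person would: the job done as asked, in the order asked, and still so for the second after the job is handed in, with the robot touching nothing.
It also fails if it takes over 64 s, if anything falls off the work surface, if the arm or the gripper's body presses on something with over 40 N, if the wrist force passes 120 N, or if a joint passes its speed limit or range.

### The arm

A 6-joint arm with a two-finger parallel gripper is mounted at the origin on the work surface. World frame = base frame: x ahead of the robot, y to its left, z up, the work surface at z = 0. Lengths are in m, angles in degrees, forces in N, time in s.
With the tool pointing down it reaches from about 0.4 to 0.825 m from the base axis. Payload 7 kg.
Tool frame: the origin (TCP) lies midway between the tips of the shut fingers; the grasp point (between the pads) lies 19 mm behind it; z points along the fingers, y is the line along which they close (so a half turn about z gives the same grasp; the last joint's range is limited). The gripper opens to 88 mm and grips with 3 to 60 N. Pads are 19 mm wide; open, the fingers measure 130 mm over their backs; the gripper's body (78 mm by 193 mm) begins 47 mm behind the grasp point.
Start: joints at [85.72, 20.546, 0.682, 0, -70.136, -16.507], TCP at [0.24, 0.631, 0.227] pointing down, gripper open.
Joint ranges: [-176.03, 176.03], [-82.01, 121.73], [-58.28, 71.71], [-173.87, 95.51], [-174.79, -0.11], [-173.66, 173.66]. Speed limits (degrees/s): [136.94, 136.94, 172.46, 180, 180, 180].

### API

Orientations are given as [roll, pitch, yaw] about the fixed x, y, z axes, in that order (R = Rz(yaw) Ry(pitch) Rx(roll)).
In Python, from plant import r, eyes, workorder gives the robot as it stands.
- The arm moves only by the tool step_arm, never from a script. Its argument "plan" is a list of rows, each a list of 5 numbers: the shift along the tool's x, y, z each as a share of 25 cm, from -1 to 1, then the turn about the tool's z as a share of 60 degrees, from -1 to 1, then the finger opening in mm, from 0 to 87.6. In form: [[x, y, z, turn, jaw], ...]. A call has 1 to 12 rows; each row is the pose to reach, as a shift and turn from the pose commanded when the call began, along the tool's axes at that moment; what a row does not reach only later rows make up. A row lasts 1/12 s, in which the tool goes at most 41.7 mm and 7.16 degrees, less where a joint would pass 70% of its speed; a pose out of reach is approached as far as the arm can. A call with a number of a shift or a turn outside -1 to 1 is refused whole. A call with a gripper value outside its range is refused whole. The fingers move at their own pace and stop on an object; "newtons" is the grip in N (left out, the last holds). Time passes only in rows, so rows that repeat a pose let the fingers close. It gives the time, the measured TCP pose, the force, the opening and the grip force at its end, in the units of the state.
- r.get_state(): the state, without advancing time (a new reading comes with each control period).
- eyes.capture(name): name is "side" or "top" or "wrist"; returns the picture (384x512x3 uint8, red, green, blue); there is no depth.
- eyes.camera_model(name): a dict with "fov_y" (degrees; the focal length in pixels is half the picture's height over the tangent of half this angle, whatever the lens; pixels are square), "cx", "cy" (the principal point, pixels), "world_to_cam" (4x4, takes a point from world to camera coordinates); the wrist camera has in their place "hand_eye" (4x4, takes a point from camera to tool coordinates, whose origin is the TCP and whose axes are the flange's). Camera axes: x right, y up, looking along -z (the intrinsics and any distortion apply to the point x, -y, -z); pixel columns grow to the right and rows downward; lengths in m; the calibration is good to about 2 mm. The wrist camera is an equidistant fisheye: a pixel r from the principal point sees the ray r / f radians off the axis. A picture is of the moment at which its call begins: read the wrist's pose just before it. camera_model takes no time and is no camera call.
- workorder.close_job(): hands the job in; it is judged then, once.
The state is a dict: "time_s": time; "joints": joint angles; "qd": joint speeds; "joint_torque": joint torques, N m; "tcp_pos": TCP position; "eef_rot": TCP orientation; "contact_force": force on the tool from outside, world axes, zero at the start; "moment": the same for the moment, N m; "gripper_width": finger opening in m; "gripper_force": force on a finger pad.
Only numpy, scipy, OpenCV 4.12 (cv2) and the standard library are available. Lean on these libraries where they do the work, as an engineer would, in place of code of your own. Each camera call takes 0.05 s, during which the arm holds its last target. There are 200 camera calls.

## Working session

There is one attempt and no reset: what is moved stays moved. The work goes in short steps, Python scripts to look and compute and a tool call to move; the robot and the scene stay as the last step left them, time stands still between calls to the robot, and variables do not carry over. Pictures are saved under pics/ and viewed, at most 10 in all, crops included, and the job is handed in when it is done.

Besides the shell and the picture viewer there is one more tool, called as name(argument=value, ...) on one line, values as JSON. step_arm: Moves the arm, as the interface text tells. Its arguments: {"type":"object","properties":{"plan":{"type":"array"},"newtons":{"type":"number"}},"required":["plan"]}

```bash
mkdir -p pics; ls; python3 - <<'E'
from plant import r, eyes, workorder
import cv2,numpy as np
s=r.get_state();print(s)
for n in("top","side","wrist"):
    im=eyes.capture(n);cv2.imwrite(f"pics/{n}0.png",im[:,:,::-1])
    print(n,eyes.camera_model(n))
E
```

```text
pics
{'time_s': 0.0, 'joints': array([ 8.57197880e+01,  2.05897548e+01,  6.33414914e-01, -2.10270960e-02,
       -7.01355855e+01, -1.65077133e+01]), 'qd': array([ 0.06867727, -0.13864632,  0.15695761, -0.02016235,  0.08901584,
       -0.02712901]), 'joint_torque': array([-9.27269211e-04, -5.82720459e+01,  2.93044746e+01,  6.99720070e+00,
        7.10932160e-03, -1.53370070e-04]), 'tcp_pos': array([0.23940087, 0.6305901 , 0.22563608]), 'eef_rot': array([ 1.79906247e+02, -7.17059287e-03, -2.07950802e+01]), 'contact_force': array([-0.40823906, -0.56046514, -0.25224696]), 'moment': array([ 0.0309938 , -0.02252636, -0.01173908]), 'gripper_force': 0.0, 'gripper_width': 0.0876519367183105}
top {'fov_y': 51.19081867644667, 'cx': 250.09806389312436, 'cy': 195.4276594591708, 'world_to_cam': array([[-8.19097878e-02, -9.96639612e-01, -5.20319305e-04,
         8.22435956e-02],
       [ 9.74246379e-01, -8.01794050e-02,  2.10749274e-01,
        -5.81950267e-01],
       [-2.10082794e-01,  1.67555091e-02,  9.77540011e-01,
        -7.31852822e-01],
       [ 0.00000000e+00,  0.00000000e+00,  0.00000000e+00,
         1.00000000e+00]])}
side {'fov_y': 42.364129704857845, 'cx': 252.1477237066606, 'cy': 196.2922621801238, 'world_to_cam': array([[-0.80473033, -0.59341841,  0.01623832,  0.4896103 ],
       [ 0.43931574, -0.57690983,  0.68860491, -0.30642975],
       [-0.39926278,  0.56127501,  0.72495489, -0.83616667],
       [ 0.        ,  0.        ,  0.        ,  1.        ]])}
wrist {'fov_y': 65.70646984690485, 'cx': 253.29515244345055, 'cy': 189.04119573860905, 'hand_eye': array([[ 1.84360562e-04,  9.67270576e-01,  2.53747116e-01,
         6.84079789e-02],
       [ 9.99999970e-01, -2.19439747e-04,  1.09940378e-04,
         2.44592460e-04],
       [ 1.62024295e-04,  2.53747088e-01, -9.67270587e-01,
        -1.59124998e-01],
       [ 0.00000000e+00,  0.00000000e+00,  0.00000000e+00,
         1.00000000e+00]])}
```

View pics/top0.png

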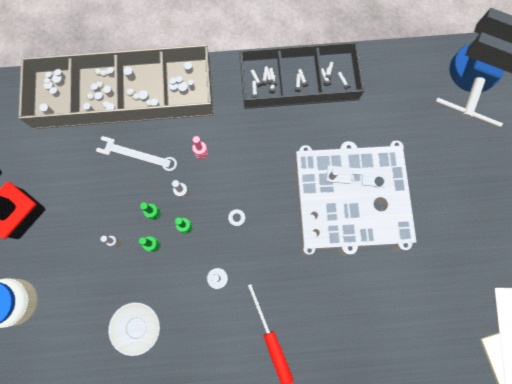

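View pics/side0.png

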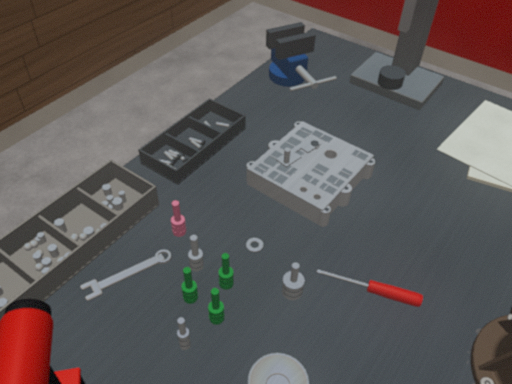

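```bash
cat > h.py <<'E'
import numpy as np,cv2
from plant import r,eyes,workorder
from scipy.spatial.transform import Rotation as R
def world(cam,u,v,z):
    "fixed camera pixel -> world point at height z"
    m=eyes.camera_model(cam);f=192/np.tan(np.radians(m['fov_y']/2));W=m['world_to_cam']
    d=W[:3,:3].T@np.array([(u-m['cx'])/f,-(v-m['cy'])/f,-1]);o=-W[:3,:3].T@W[:3,3]
    return o+d*(z-o[2])/d[2]
def tool():
    s=r.get_state();return s['tcp_pos'],R.from_euler('xyz',s['eef_rot'],degrees=True).as_matrix()
def wristw(u,v,z,p,Rt):
    m=eyes.camera_model('wrist');f=192/np.tan(np.radians(m['fov_y']/2));H=m['hand_eye']
    x,y=u-m['cx'],v-m['cy'];q=np.hypot(x,y);t=q/f
    d=np.array([np.sin(t)*x/q,-np.sin(t)*y/q,-np.cos(t)])
    d=Rt@H[:3,:3]@d;o=p+Rt@H[:3,3];return o+d*(z-o[2])/d[2]
def totool(w,p,Rt): return Rt.T@(np.asarray(w)-p)
def crop(im,x0,y0,w,h,k,fn): cv2.imwrite(fn,cv2.resize(im[y0:y0+h,x0:x0+w,::-1],None,fx=k,fy=k,interpolation=cv2.INTER_CUBIC))
E
python3 - <<'E'
import cv2,numpy as np
a=cv2.imread('pics/top0.png')
A=cv2.resize(a[130:260,290:420],None,fx=4,fy=4,interpolation=2)
B=cv2.resize(a[140:270,80:150+70-150+130],None,fx=4,fy=4,interpolation=2) if 0 else cv2.resize(a[170:300,90:150],None,fx=4,fy=4,interpolation=2)
C=cv2.resize(a[170:300,150:160],None,fx=4,fy=4,interpolation=2)
cv2.imwrite('pics/c1.png',np.hstack([A,B]))
from h import *
for n,u,v,z in[('midtop',176,183,.09),('slimtop',104,239,.085),('widetop',216,277,.085),('bore',381,204,.05)]:print(n,world('top',u,v,z).round(3))
E
```

```text
midtop [0.617 0.175 0.09 ]
slimtop [0.521 0.315 0.085]
widetop [0.434 0.11  0.085]
bore [ 0.55  -0.226  0.05 ]
```

View pics/c1.png

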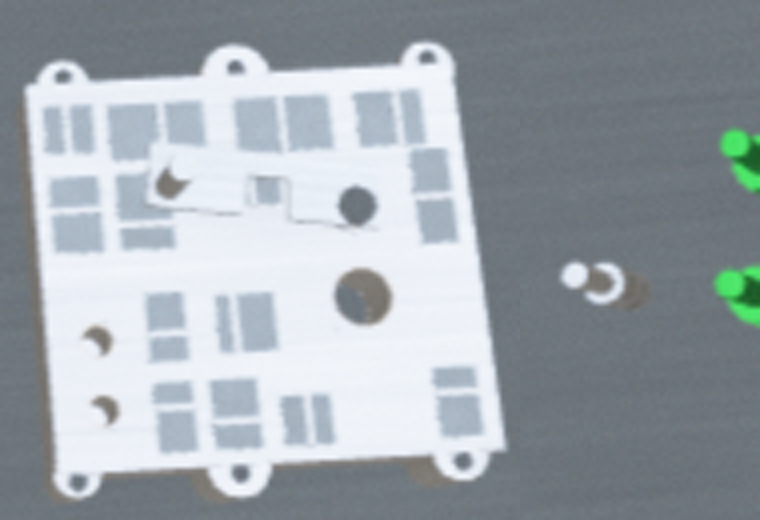

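```bash
python3 - <<'E'
from h import *
c=lambda u,v,z:world('top',290+u/4,130+v/4,z)
a,b=c(63,75,.04),c(427,57,.04);d=b-a;print('yaw casting from lobes',np.degrees(np.arctan2(d[1],d[0]))+90)
bo,pv=c(363,296,.05),c(357,205,.06);d=pv-bo;print(bo,pv,np.linalg.norm(d[:2]),np.degrees(np.arctan2(d[1],d[0])))
print('edge',c(38,270,.05), 'post base',c(178,186,.057),'mid',world('side',193,238,.09))
p,Rt=tool()
print(p,totool([.617,.175,.22],p,Rt)/.25)
E
```

```text
yaw casting from lobes -1.74236186428044
[ 0.55037289 -0.22516435  0.05      ] [ 0.59489781 -0.22568255  0.06      ] 0.044527926453892606 -0.6667982874200422
edge [ 0.57693544 -0.06450666  0.05      ] post base [ 0.61273709 -0.13841144  0.057     ] mid [0.6148023  0.17815295 0.09      ]
[0.2394506  0.63070457 0.22585303] [2.058839   1.16809952 0.02523655]
```

step_arm(plan=[[1,0.57,0,0.6,44],[1,0.57,0,0.6,44],[1,0.57,0,0.6,44],[1,0.57,0,0.6,44],[1,0.57,0,0.6,44],[1,0.57,0,0.6,44],[1,0.57,0,0.6,44],[1,0.57,0,0.6,44],[1,0.57,0,0.6,44],[1,0.57,0,0.6,44]])

```text
time_s: 0.98
tcp_pos: [0.4228, 0.4089, 0.2265]
eef_rot: [180.0, 0.0, -56.8]
contact_force: [0.0, 0.4, -0.6]
gripper_width: 0.044
gripper_force: 0.0
```

```bash
python3 - <<'E'
from h import *
p,Rt=tool();print(r.get_state()['eef_rot'],p,totool([.616,.1765,.20],p,Rt)/.25)
E
```

```text
[ 1.79994407e+02  9.64190488e-03 -5.68450663e+01] [0.42283245 0.40892564 0.226491  ] [ 1.20093702 -0.13842688  0.10574841]
```

step_arm(plan=[[1,-0.14,0.1,0.58,44],[1,-0.14,0.1,0.58,44],[1,-0.14,0.1,0.58,44],[1,-0.14,0.1,0.58,44],[1,-0.14,0.1,0.58,44],[1,-0.14,0.1,0.58,44],[1,-0.14,0.1,0.58,44],[1,-0.14,0.1,0.58,44],[1,-0.14,0.1,0.58,44],[1,-0.14,0.1,0.58,44]])

```text
time_s: 1.82
tcp_pos: [0.5883, 0.2207, 0.2016]
eef_rot: [180.0, 0.0, -91.5]
contact_force: [-0.5, -0.3, -0.3]
gripper_width: 0.0442
gripper_force: 0.0
```

```bash
python3 - <<'E'
from h import *
p,Rt=tool();print(repr(p),repr(Rt),r.get_state()['eef_rot'],totool([.616,.1765,.055],p,Rt)/.25)
crop(eyes.capture('wrist'),0,0,512,384,1.5,'pics/w1.png')
E
```

```text
array([0.58827888, 0.22065621, 0.20156115]) array([[-2.57543183e-02, -9.99668301e-01, -5.48523777e-05],
       [-9.99668293e-01,  2.57543106e-02,  1.36741602e-04],
       [-1.35283559e-04,  5.83558696e-05, -9.99999989e-01]]) [ 1.79996656e+02  7.75117701e-03 -9.14757769e+01] [ 0.17378981 -0.11543076  0.58621435]
```

View pics/w1.png

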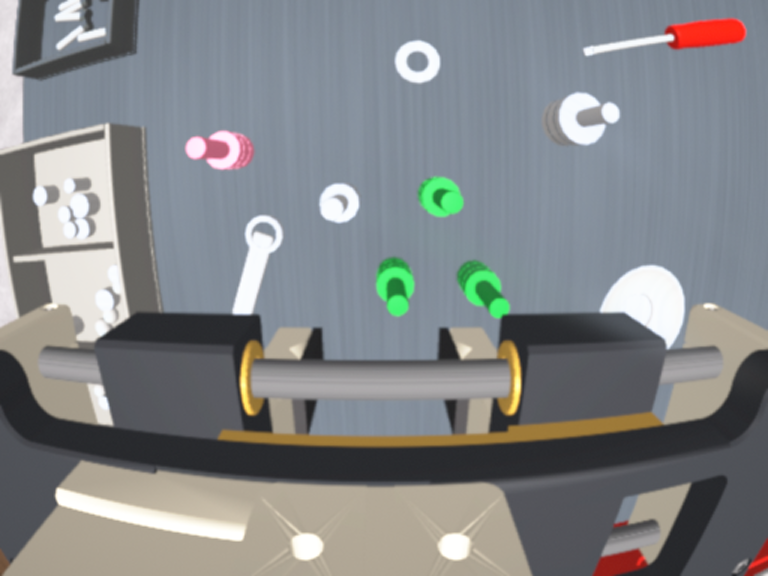

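```bash
python3 - <<'E'
from h import *
p,Rt=tool()
w=wristw(331/1.5,208/1.5,.09,p,Rt);print(w,totool([w[0],w[1],.055],p,Rt)/.25)
w=wristw(339/1.5,201/1.5,.04,p,Rt);print(w)
E
```

```text
[0.61714469 0.17523231 0.09      ] [ 0.17950973 -0.12036258  0.58698113]
[0.61677448 0.17458552 0.04      ]
```

step_arm(plan=[[0.18,-0.12,0,0,44],[0.18,-0.12,0,0,44],[0.18,-0.12,0.15,0,44],[0.18,-0.12,0.3,0,44],[0.18,-0.12,0.45,0,44],[0.18,-0.12,0.585,0,44],[0.18,-0.12,0.585,0,44],[0.18,-0.12,0.585,0,44]])

```text
time_s: 2.53
tcp_pos: [0.6165, 0.1738, 0.0545]
eef_rot: [179.8, -0.1, -91.5]
contact_force: [0.2, -0.0, 0.9]
gripper_width: 0.0441
gripper_force: 0.0
```

step_arm(plan=[[0,0,0,0,8],[0,0,0,0,8],[0,0,0,0,8],[0,0,0,0,8],[0,0,0,0,8],[0,0,0,0,8],[0,0,0,0,8],[0,0,0,0,8]], newtons=10)

```text
time_s: 3.2
tcp_pos: [0.6183, 0.1735, 0.0564]
eef_rot: [-179.9, 0.0, -91.6]
contact_force: [-1.4, -0.3, 6.4]
gripper_width: 0.0135
gripper_force: 10.0
```

step_arm(plan=[[0,0,-0.16,0,8],[0,0,-0.32,0,8],[0.15,0.05,-0.32,0,8],[0.3,0.1,-0.32,0,8],[0.45,0.15,-0.32,0,8],[0.6,0.2,-0.32,0,8],[0.75,0.24,-0.32,0,8],[0.84,0.24,-0.32,0,8],[0.84,0.24,-0.24,0,8],[0.84,0.24,-0.16,0,8],[0.84,0.24,-0.16,0,8]])

```text
time_s: 4.12
tcp_pos: [0.5491, -0.0361, 0.092]
eef_rot: [179.7, -0.0, -91.7]
contact_force: [-1.3, 0.3, -1.6]
gripper_width: 0.0135
gripper_force: 10.0
```

```bash
python3 - <<'E'
from h import *
p,Rt=tool();s=r.get_state();print(p,s['contact_force'],s['gripper_width'])
a=eyes.capture('side');b=eyes.capture('top')
crop(a,220,80,190,180,2.1,'pics/a.png');crop(b,240,110,190,180,2.1,'pics/b.png')
cv2.imwrite('pics/s2.png',np.hstack([cv2.imread('pics/a.png'),cv2.imread('pics/b.png')]))
E
```

```text
[ 0.54908051 -0.03607025  0.09199758] [-1.31477002  0.28538523 -1.56226895] 0.01347398927396165
```

View pics/s2.png

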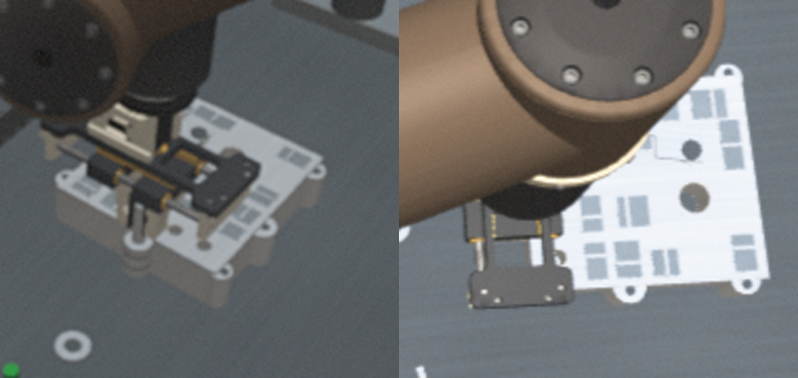

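step_arm(plan=[[0.03,0,0,0,8],[0.06,0,0,0,8],[0.08,0,0,0,8],[0.1,0,0,0,8],[0.12,0,0,0,8],[0.135,0,0,0,8],[0.135,0,0,0,8]])

```text
time_s: 4.8
tcp_pos: [0.5513, -0.0693, 0.0957]
eef_rot: [-179.9, 0.0, -91.6]
contact_force: [0.3, 0.5, -0.2]
gripper_width: 0.0138
gripper_force: 10.0
```

```bash
python3 - <<'E'
from h import *
a=eyes.capture('side')
crop(a,250,120,100,100,5,'pics/s3.png')
E
```

```text
(no output)
```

View pics/s3.png

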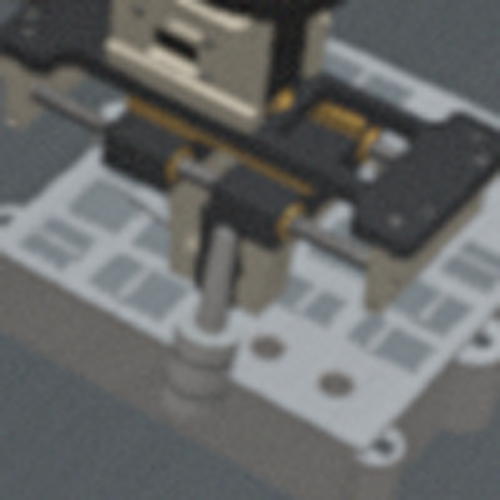

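```bash
python3 - <<'E'
from h import *
m=eyes.camera_model('side');f=192/np.tan(np.radians(m['fov_y']/2));W=m['world_to_cam']
def pr(w):
    c=W[:3,:3]@w+W[:3,3];return np.array([m['cx']-f*c[0]/c[2],m['cy']+f*c[1]/c[2]])
p,Rt=tool();g=p+Rt@[0,0,-.019];print(p)
for t in range(0,25,4):
    d=np.array([-.026*np.sin(np.radians(t)),-np.sin(np.radians(t)),np.cos(np.radians(t))])
    print(t,[((pr(g-d*l)-[250,120])*5).round(0) for l in(.010,.035,.075)])
E
```

```text
[ 0.55114014 -0.06908457  0.09552642]
0 [array([227., 266.]), array([222., 309.]), array([215., 375.])]
4 [array([226., 267.]), array([219., 312.]), array([208., 382.])]
8 [array([225., 268.]), array([215., 315.]), array([201., 388.])]
12 [array([224., 268.]), array([212., 317.]), array([194., 393.])]
16 [array([223., 269.]), array([209., 320.]), array([187., 398.])]
20 [array([222., 269.]), array([206., 321.]), array([181., 402.])]
24 [array([221., 270.]), array([203., 323.]), array([175., 405.])]
```

```bash
python3 - <<'E'
from h import *
a=np.mean([cv2.cvtColor(eyes.capture('side'),cv2.COLOR_RGB2GRAY) for _ in range(3)],0)
for v in range(164,204,2): print(v,a[v,280:304].astype(int))
E
```

```text
164 [137 122 120 120 114 110 112 112 110  96  62  42  46  51  55  51  46  46
  45  48  46  47  49  47]
166 [129 130 127 124 116 111 110 114 116 102  60  44  72 108 127 114  87  58
  45  46  46  49  46  45]
168 [127 127 128 124 115 110 115 134 141 114  61  50  83 111 118 117 103  77
  74  79  69  55  50  45]
170 [146 138 131 123 114 109 112 124 128 100  56  63  96 115 117 114  97  79
  98 112 111 106  96  81]
172 [170 169 165 146 116 109 112 111 100  67  51  81 110 116 116 108  83  64
  90 110 113 112 113 113]
174 [146 147 155 151 130 116 111 111  95  63  62  94 113 117 114 104  76  58
  79 104 112 112 111 109]
176 [129 130 130 134 136 139 136 131 112  71  78 108 116 115 112  96  73  85
 110 117 114 112 111 106]
178 [130 129 130 129 128 129 136 149 153 138 113 113 116 114 109  94  78  95
 111 114 113 111 109 105]
180 [130 129 128 129 134 147 163 172 170 154 123 114 113 111 106  88  75  98
 110 111 110 108 107 116]
182 [134 129 133 147 162 170 172 168 158 137 116 114 113 109 106 114 133 148
 145 130 115 116 134 155]
184 [163 157 162 169 169 164 166 166 155 128 113 111 109 105 108 134 1
[... 259 characters left out ...]
  97  99 109 116 116 115 115 115 114 115 111 105 108 137
 165 163 139 114 103 105]
192 [101 101  99 103 108 107 101 101 106 107 108 108 103 101  98  96 113 148
 168 171 167 162 158 153]
194 [ 98  98  99 103 111 116 117 116 112 108 103  99  96  94  93 103 137 165
 170 169 171 171 170 170]
196 [100  99 100 101 109 114 118 116 115 112 110 108 107 104 100 101 112 134
 151 163 168 171 170 170]
198 [101 102 105 108 105 101 104 106 107 107 105 105 102  97  92  92  98 100
 100 106 117 135 151 162]
200 [100 101 106 113 116 116 111 107 104  99  93  91  92  93  95  97 100 101
 100 100 100  98 101 108]
202 [ 98 100  99 103 109 111 114 112 111 108 107 104 101  98 100 100 101 100
 101 101 100 101 101 101]
```

```bash
python3 - <<'E'
from h import *
m=eyes.camera_model('side');f=192/np.tan(np.radians(m['fov_y']/2));W=m['world_to_cam']
def pr(w):
    c=W[:3,:3]@w+W[:3,3];return np.array([m['cx']-f*c[0]/c[2],m['cy']+f*c[1]/c[2]])
a=np.mean([eyes.capture('side') for _ in range(5)],0).astype(np.uint8)
K=11;A=cv2.resize(a[155:208,265:315,::-1],None,fx=K,fy=K,interpolation=2);B=A.copy()
q=lambda w:(int((pr(w)[0]-265+.5)*K),int((pr(w)[1]-155+.5)*K))
p,Rt=tool();g=p+Rt@[0,0,-.019]
for t,c in((0,(0,0,255)),(12,(0,255,0))):
  Q=R.from_euler('x',t,degrees=True).as_matrix()
  for h,rad in((-.075,.014),(-.035,.014),(-.035,.007)):
    pts=[q(g+Q@[rad*np.cos(x),rad*np.sin(x),h]) for x in np.linspace(0,6.28,40)]
    cv2.polylines(B,[np.array(pts)],True,c,1)
  cv2.line(B,q(g),q(g+Q@[0,0,-.075]),c,1)
cv2.imwrite('pics/s4.png',cv2.resize(np.hstack([A,B]),(790,418)) if 0 else B)
E
```

```text
(no output)
```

View pics/s4.png

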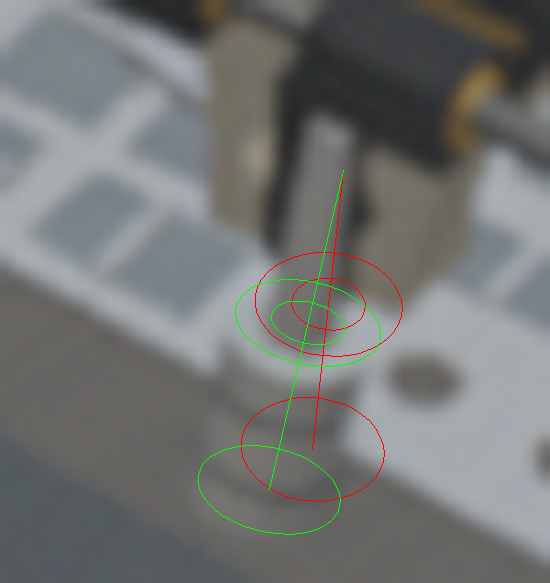

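step_arm(plan=[[-0.01,0,-0.04,0,8],[-0.01,0,-0.08,0,8],[-0.01,0,-0.12,0,8],[0.06,0,-0.12,0,8],[0.14,0,-0.12,0,8],[0.22,0,-0.12,0,8],[0.28,0,-0.12,0,8],[0.28,0,-0.12,0,8],[0.28,0,-0.12,0,8]])

```text
time_s: 6.0
tcp_pos: [0.5493, -0.1393, 0.1263]
eef_rot: [-179.9, 0.0, -91.7]
contact_force: [-0.6, -0.3, -1.2]
gripper_width: 0.0135
gripper_force: 10.0
```

```bash
python3 - <<'E'
from h import *
p,Rt=tool();np.savez('w2.npz',p=p,Rt=Rt);print(p)
W=eyes.capture('wrist');S=eyes.capture('side')
a=cv2.resize(W[20:270,120:400,::-1],None,fx=1.6,fy=1.6,interpolation=2)
b=cv2.resize(S[90:190,280:350,::-1],None,fx=4,fy=4,interpolation=2)
cv2.imwrite('pics/w2.png',np.hstack([a,b]))
E
```

```text
[ 0.54927539 -0.13930093  0.12633648]
```

View pics/w2.png

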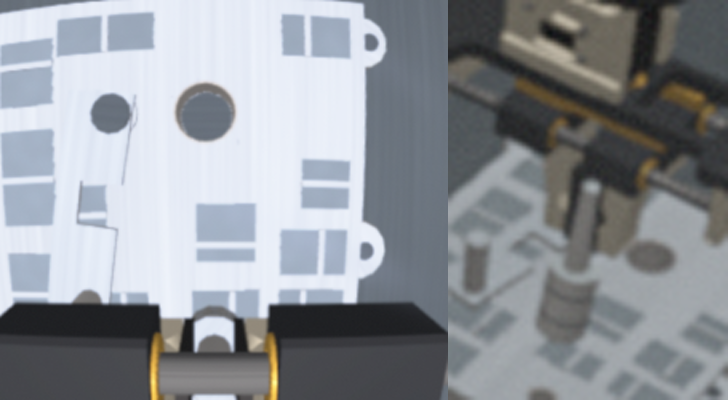

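```bash
python3 - <<'E'
from h import *
d=np.load('w2.npz');p,Rt=d['p'],d['Rt']
c=lambda u,v,z:wristw(120+(u+.0)/1.6,20+v/1.6,z,p,Rt)
for u,v in((176,112),(235,112),(205.5,83),(205.5,142)):print(c(u,v,.05))
b=c(205.5,112,.05);print('bore',b,'pivot',c(111,113,.06))
m=eyes.camera_model('side');f=192/np.tan(np.radians(m['fov_y']/2));W=m['world_to_cam']
def pr(w):
    c=W[:3,:3]@w+W[:3,3];return ((np.array([m['cx']-f*c[0]/c[2],m['cy']+f*c[1]/c[2]])-[280,90]+.5)*4).round(0)
g=p+Rt@[0,0,-.019]
for t in(0,8,12,16,20):
    Q=R.from_euler('x',t,degrees=True).as_matrix();print(t,[pr(g+Q@[0,0,h]) for h in(.015,-.035,-.075)])
print('bore side',pr(b), 'p',p)
E
```

```text
[ 0.56531846 -0.22637494  0.05      ]
[ 0.53653989 -0.22543255  0.05      ]
[ 0.55049212 -0.24032313  0.05      ]
[ 0.55136185 -0.21092558  0.05      ]
bore [ 0.55091676 -0.22580422  0.05      ] pivot [ 0.59555929 -0.22700777  0.06      ]
0 [array([149., 182.]), array([139., 256.]), array([131., 311.])]
8 [array([152., 181.]), array([134., 260.]), array([121., 320.])]
12 [array([153., 180.]), array([132., 262.]), array([116., 324.])]
16 [array([153., 179.]), array([130., 263.]), array([112., 328.])]
20 [array([154., 179.]), array([128., 265.]), array([107., 330.])]
bore side [204. 254.] p [ 0.54927539 -0.13930093  0.12633648]
```

```bash
cat > fit.py <<'E'
from h import *
from scipy.ndimage import gaussian_filter,map_coordinates
import itertools
m=eyes.camera_model('side');f=192/np.tan(np.radians(m['fov_y']/2));W=m['world_to_cam'];o=-W[:3,:3].T@W[:3,3]
def pr(w):
    c=w@W[:3,:3].T+W[:3,3];return m['cx']-f*c[:,0]/c[:,2],m['cy']+f*c[:,1]/c[:,2]
def fit(n=5):
    p,Rt=tool();g=p+Rt@[0,0,-.019]
    a=gaussian_filter(np.mean([cv2.cvtColor(eyes.capture('side'),cv2.COLOR_RGB2GRAY) for _ in range(n)],0),.7)
    gy,gx=np.gradient(a);res=[]
    th=np.linspace(0,6.28,60)
    for sh,t,b in itertools.product(np.arange(-4,14,1)*.001,range(-2,26,1),np.arange(-6,7,2)*.001):
        Q=R.from_euler('x',t,degrees=True).as_matrix();ax=Q[:,2];c=g+np.array([0,sh,0])+b*ax
        n_=np.cross(ax,o-c);n_/=np.linalg.norm(n_);sc=0
        for r_,h0,h1 in((.007,-.033,-.012),(.014,-.073,-.036)):
            for s in(1,-1):
                w=c+s*r_*n_+np.linspace(h0,h1,15)[:,None]*ax
                u,v=pr(w);d=np.array([v[-1]-v[0],u[0]-u[-1]]);d/=np.linalg.norm(d)
                sc+=abs(np.mean(map_coordinates(gx,[v,u],order=1)*d[0]+map_coordinates(gy,[v,u],order=1)*d[1]))
        # foot arc facing camera
        ring=c+(Q@np.array([.0137*np.cos(th),.0137*np.sin(th),-.075+0*th])).T
        k=(ring-c)@(o-c)>0;u,v=pr(ring[k]);ctr=pr((c-.075*ax)[None]);du,dv=u-ctr[0],v-ctr[1];q=np.hypot(du,dv)
        sc+=abs(np.mean((map_coordinates(gx,[v,u],order=1)*du+map_coordinates(gy,[v,u],order=1)*dv)/q))
        res.append((sc,sh,t,b))
    res.sort(reverse=True);return p,res
if __name__=='__main__':
    p,res=fit();print(p)
    for x in res[:10]:print(np.round(x,4))
E
python3 fit.py
```

```text
[ 0.54927176 -0.13838209  0.12602656]
[   nan -0.004 -2.    -0.006]
[   nan -0.004 -2.    -0.004]
[   nan -0.004 -2.    -0.002]
[   nan -0.004 -2.     0.   ]
[   nan -0.004 -2.     0.002]
[   nan -0.004 -2.     0.004]
[   nan -0.004 -2.     0.006]
[   nan -0.004 -1.    -0.006]
[   nan -0.004 -1.    -0.004]
[   nan -0.004 -1.    -0.002]
  return _methods._mean(a, axis=axis, dtype=dtype,
  ret = ret.dtype.type(ret / rcount)
```

```bash
sed -i 's/k=(ring-c)@(o-c)>0/k=(ring-c+.075*ax)@(o-c)>0/' fit.py; python3 fit.py
```

```text
[ 0.54914788 -0.138121    0.12542993]
[ 6.38072e+01  7.00000e-03  7.00000e+00 -4.00000e-03]
[ 6.37916e+01  6.00000e-03  8.00000e+00 -4.00000e-03]
[ 6.35667e+01  6.00000e-03  9.00000e+00 -4.00000e-03]
[ 6.34506e+01  5.00000e-03  9.00000e+00 -4.00000e-03]
[ 6.33932e+01  5.00000e-03  1.00000e+01 -4.00000e-03]
[ 6.33529e+01  7.00000e-03  8.00000e+00 -4.00000e-03]
[ 6.33345e+01  8.00000e-03  7.00000e+00 -2.00000e-03]
[ 6.33212e+01  7.00000e-03  8.00000e+00 -2.00000e-03]
[ 6.32171e+01  8.00000e-03  6.00000e+00 -4.00000e-03]
[ 6.31703e+01  8.00000e-03  6.00000e+00 -2.00000e-03]
```

step_arm(plan=[[0.1,0,0,0,8],[0.2,0,0,0,8],[0.3,0,0,0,8],[0.4,0,0,0,8],[0.5,0,0,0,8],[0.6,0,0,0,8],[0.7,0,0,0,8],[0.75,0,0,0,8],[0.75,0,0.05,0,8],[0.75,0,0.1,0,8],[0.75,0,0.1,0,8],[0.75,0,0.1,0,8]])

```text
time_s: 7.6
tcp_pos: [0.5433, -0.3258, 0.0997]
eef_rot: [179.9, 0.0, -91.6]
contact_force: [0.8, 0.4, -0.5]
gripper_width: 0.0135
gripper_force: 10.0
```

step_arm(plan=[[-0.02,0,0,0,8],[-0.04,0,0,0,8],[-0.06,0,0,0,8],[-0.08,0,0,0,8],[-0.1,0,0,0,8],[-0.12,0,0,0,8],[-0.14,0,0,0,8],[-0.155,0,0,0,8],[-0.155,0,0,0,8]])

```text
time_s: 8.35
tcp_pos: [0.545, -0.2866, 0.1005]
eef_rot: [-180.0, 0.0, -91.6]
contact_force: [0.4, -1.6, -0.8]
gripper_width: 0.0138
gripper_force: 10.0
```

```bash
sed -i 's/np.arange(-4,14,1)/np.arange(-12,13,1)/;s/range(-2,26,1)/range(-24,15,1)/;s/np.arange(-6,7,2)/np.arange(-10,3,2)/' fit.py; python3 fit.py
```

```text
[ 0.54503267 -0.28658622  0.10047507]
[ 4.96015e+01  8.00000e-03 -2.30000e+01 -1.00000e-02]
[ 4.93572e+01  9.00000e-03 -2.40000e+01 -1.00000e-02]
[ 4.93219e+01  7.00000e-03 -2.20000e+01 -1.00000e-02]
[ 4.90196e+01  8.00000e-03 -2.20000e+01 -8.00000e-03]
[ 4.88988e+01  7.00000e-03 -2.10000e+01 -8.00000e-03]
[ 4.8737e+01  8.0000e-03 -2.2000e+01 -1.0000e-02]
[ 4.85966e+01  9.00000e-03 -2.30000e+01 -1.00000e-02]
[ 4.8394e+01  7.0000e-03 -2.2000e+01 -8.0000e-03]
[ 4.82759e+01  8.00000e-03 -2.30000e+01 -8.00000e-03]
[ 4.81891e+01  1.00000e-02 -2.40000e+01 -1.00000e-02]
```

step_arm(plan=[[0.01,0,-0.05,0,8],[0.01,0,-0.1,0,8],[0.01,0,-0.15,0,8],[-0.03,0,-0.16,0,8],[-0.08,0,-0.16,0,8],[-0.08,0,-0.16,0,8],[-0.08,0,-0.16,0,8]])

```text
time_s: 9.18
tcp_pos: [0.545, -0.2661, 0.1395]
eef_rot: [179.9, 0.0, -91.5]
contact_force: [0.1, 0.7, -1.2]
gripper_width: 0.0135
gripper_force: 10.0
```

```bash
python3 fit.py; python3 - <<'E'
from h import *
b=np.mean([eyes.capture('side') for _ in range(3)],0).astype(np.uint8)
crop(b,290,60,100,110,5,'pics/s5.png')
E
```

```text
[ 0.54499273 -0.26607016  0.13952494]
[ 4.04061e+01 -3.00000e-03  1.40000e+01  2.00000e-03]
[ 4.02361e+01 -2.00000e-03  1.40000e+01  2.00000e-03]
[ 4.01983e+01 -2.00000e-03  1.30000e+01  2.00000e-03]
[ 3.99062e+01 -1.00000e-03  1.20000e+01  2.00000e-03]
[ 3.98928e+01 -2.00000e-03  1.20000e+01  2.00000e-03]
[ 3.98611e+01 -3.00000e-03  1.30000e+01  2.00000e-03]
[ 3.97771e+01 -1.00000e-03  1.30000e+01  2.00000e-03]
[ 3.97348e+01 -1.00000e-03  1.10000e+01  2.00000e-03]
[ 3.957e+01 -4.000e-03  1.400e+01  2.000e-03]
[3.94378e+01 0.00000e+00 1.00000e+01 2.00000e-03]
```

View pics/s5.png

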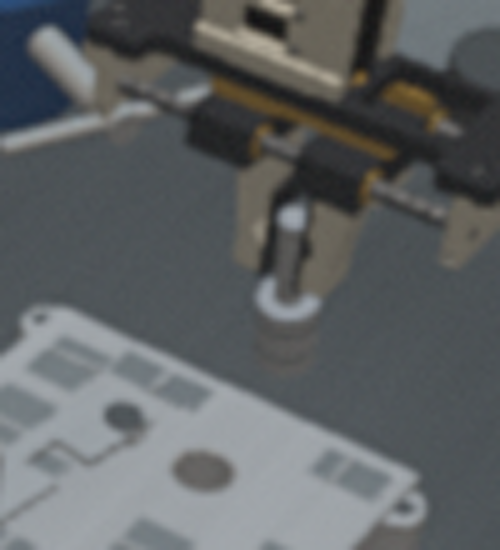

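```bash
python3 - <<'E'
from fit import *
from scipy.optimize import least_squares
p,Rt=tool();g=p+Rt@[0,0,-.019]
uv=np.array([[290,213],[288,298],[284,352]])/5+[290,60]-.4
def ax3(x):
    Q=R.from_euler('x',x[1],degrees=True).as_matrix();c=g+[0,x[0]*.001,0]+Q[:,2]*x[2]*.001
    return np.array([c+Q[:,2]*h for h in(.015,-.035,-.075)])
s=least_squares(lambda x:(np.array(pr(ax3(x))).T-uv).ravel(),[0,0,0],x_scale=1);print(s.x,s.fun)
# robust refit near that
E
sed -i 's/range(-24,15,1)/range(-16,6,1)/;s/np.arange(-12,13,1)/np.arange(-12,8,1)/' fit.py; python3 fit.py | head -6
```

```text
[  4.39241952 -12.46118304  -0.15597823] [ 0.42728901  0.5907327  -0.24388296 -0.76605674 -0.24515621  0.13559954]
[ 0.54535749 -0.26756414  0.1401014 ]
[ 3.7729e+01  2.0000e-03  5.0000e+00 -2.0000e-03]
[ 3.71825e+01  3.00000e-03  4.00000e+00 -2.00000e-03]
[ 3.70401e+01  1.00000e-03  5.00000e+00 -2.00000e-03]
[ 3.69975e+01  3.00000e-03  5.00000e+00 -2.00000e-03]
[3.69677e+01 3.00000e-03 5.00000e+00 0.00000e+00]
```

step_arm(plan=[[-0.06,-0.017,0,0,8],[-0.12,-0.017,0,0,8],[-0.18,-0.017,0.03,0,8],[-0.213,-0.017,0.06,0,8],[-0.213,-0.017,0.06,0,8],[-0.213,-0.017,0.06,0,8]])

```text
time_s: 10.33
tcp_pos: [0.5509, -0.214, 0.1248]
eef_rot: [179.9, -0.0, -91.5]
contact_force: [0.4, 0.3, -1.4]
gripper_width: 0.0138
gripper_force: 10.0
```

```bash
python3 - <<'E'
from h import *
P=[]
for i in range(6): eyes.capture('side');P.append(r.get_state()['tcp_pos'])
print(np.mean(P,0),np.std(P,0))
a=np.mean([eyes.capture('side') for _ in range(4)],0).astype(np.uint8)
np.save('a6.npy',a)
E
python3 fit.py|head -6
```

```text
[ 0.55129588 -0.21474611  0.12547761] [5.93047614e-05 1.37277382e-04 1.14268452e-04]
[ 0.55113492 -0.21450078  0.12537121]
[ 6.43416e+01  5.00000e-03 -1.40000e+01 -1.00000e-02]
[ 6.41404e+01  7.00000e-03 -1.60000e+01 -1.00000e-02]
[ 6.40215e+01  4.00000e-03 -1.30000e+01 -1.00000e-02]
[ 6.40076e+01  6.00000e-03 -1.50000e+01 -1.00000e-02]
[ 6.35697e+01  6.00000e-03 -1.40000e+01 -1.00000e-02]
```

```bash
sed -i 's/np.arange(-10,3,2)/np.arange(-16,5,2)/;s/range(-16,6,1)/range(-24,0,1)/;s/np.arange(-12,8,1)/np.arange(-6,14,1)/' fit.py;  python3 - <<'E'
from fit import *
p,res=fit(3)
for x in res[:4]:print(np.round(x,4))
for b in np.arange(-16,5,2)*.001: print(np.round([x for x in res if x[3]==b][0],4))
a=np.load('a6.npy');K=7
A=cv2.resize(a[90:175,295:350,::-1],None,fx=K,fy=K,interpolation=2);B=A.copy()
g=p+tool()[1]@[0,0,-.019]
def draw(sh,t,b,c):
  Q=R.from_euler('x',t,degrees=True).as_matrix()
  for h,rad in((-.075,.014),(-.035,.014),(.015,.007)):
    x=np.linspace(0,6.28,40);w=g+[0,sh,0]+(Q@np.array([rad*np.cos(x),rad*np.sin(x),h+b+0*x])).T
    u,v=pr(w);cv2.polylines(B,[np.stack([(u-294.5)*K,(v-89.5)*K],1).astype(int)],True,c,1)
draw(*res[0][1:],(0,255,0));draw(.0033,-12.5,0,(0,0,255))
cv2.imwrite('pics/s6.png',np.hstack([A,B]))
E
```

```text
[ 6.51636e+01  4.00000e-03 -1.40000e+01 -1.20000e-02]
[ 6.50246e+01  5.00000e-03 -1.40000e+01 -1.20000e-02]
[ 6.49916e+01  5.00000e-03 -1.50000e+01 -1.20000e-02]
[ 6.49379e+01  4.00000e-03 -1.30000e+01 -1.20000e-02]
[ 6.27589e+01  4.00000e-03 -1.40000e+01 -1.60000e-02]
[ 6.47651e+01  4.00000e-03 -1.40000e+01 -1.40000e-02]
[ 6.51636e+01  4.00000e-03 -1.40000e+01 -1.20000e-02]
[ 6.46356e+01  5.00000e-03 -1.40000e+01 -1.00000e-02]
[ 6.31743e+01  7.00000e-03 -1.60000e+01 -8.00000e-03]
[ 6.1116e+01  7.0000e-03 -1.6000e+01 -6.0000e-03]
[ 5.81643e+01  7.00000e-03 -1.60000e+01 -4.00000e-03]
[ 5.47344e+01  7.00000e-03 -1.50000e+01 -2.00000e-03]
[ 5.07116e+01  7.00000e-03 -1.50000e+01  0.00000e+00]
[ 4.60789e+01  4.00000e-03 -1.20000e+01  2.00000e-03]
[ 4.77218e+01  1.00000e-03 -9.00000e+00  4.00000e-03]
```

View pics/s6.png

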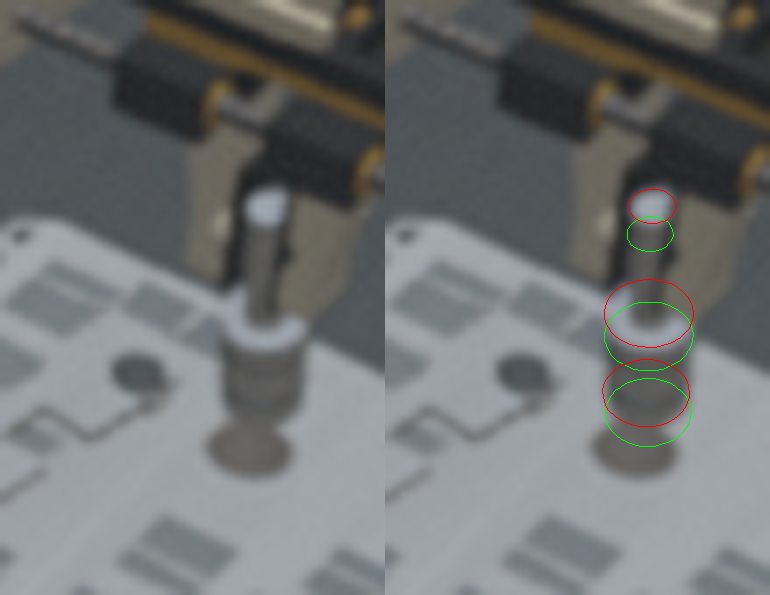

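step_arm(plan=[[-0.005,0.002,0.03,0,8],[-0.005,0.002,0.06,0,8],[-0.005,0.002,0.075,0,8],[-0.005,0.002,0.088,0,8],[-0.005,0.002,0.088,0,8],[-0.005,0.002,0.088,0,8]])

```text
time_s: 11.73
tcp_pos: [0.5506, -0.213, 0.103]
eef_rot: [180.0, -0.0, -91.6]
contact_force: [0.3, -0.5, -0.6]
gripper_width: 0.0139
gripper_force: 10.0
```

step_arm(plan=[[0,0,0.004,0,8],[0,0,0.008,0,8],[0,0,0.012,0,8],[0,0,0.012,0,8]])

```text
time_s: 12.07
tcp_pos: [0.5506, -0.213, 0.1002]
eef_rot: [180.0, 0.0, -91.6]
contact_force: [0.0, -0.7, -1.5]
gripper_width: 0.0141
gripper_force: 10.0
```

```bash
cat > st.py <<'E'
from h import *
P=[];F=[];M=[]
for i in range(4): eyes.capture('wrist');s=r.get_state();P.append(s['tcp_pos']);F.append(s['contact_force']);M.append(s['moment'])
print(s['time_s'],np.mean(P,0).round(4),np.mean(F,0).round(2),np.mean(M,0).round(3),s['gripper_width'])
E
python3 st.py
```

```text
12.2667 [ 0.5507 -0.213   0.1004] [ 0.33 -0.59 -1.52] [ 0.096 -0.048  0.013] 0.013380662307729106
```

step_arm(plan=[[0,0,0.004,0,8],[0,0,0.008,0,8],[0,0,0.008,0,8]])

```text
time_s: 12.52
tcp_pos: [0.5507, -0.213, 0.0981]
eef_rot: [180.0, -0.0, -91.6]
contact_force: [0.4, -1.2, -1.5]
gripper_width: 0.0139
gripper_force: 10.0
```

```bash
python3 st.py; python3 - <<'E'
from fit import *
p,res=fit(3)
for b in np.arange(-6,5,2)*.001: print(np.round([x for x in res if x[3]==b][0],4))
E
```

```text
12.7167 [ 0.5507 -0.213   0.0983] [ 0.19 -0.27 -1.  ] [-0.015 -0.103  0.016] 0.013932611929660119
[ 7.09168e+01  1.00000e-02 -2.10000e+01 -6.00000e-03]
[ 7.17089e+01  1.10000e-02 -2.10000e+01 -4.00000e-03]
[ 7.16061e+01  1.00000e-02 -2.00000e+01 -2.00000e-03]
[ 7.0359e+01  1.0000e-02 -2.0000e+01  0.0000e+00]
[ 6.76504e+01  9.00000e-03 -1.90000e+01  2.00000e-03]
[ 6.62917e+01  1.00000e-03 -1.10000e+01  4.00000e-03]
```

step_arm(plan=[[0.01,0,0,0,8],[0.02,0,0,0,8],[0.03,0,0,0,8],[0.03,0,0,0,8]])

```text
time_s: 13.2
tcp_pos: [0.5508, -0.2208, 0.0985]
eef_rot: [-180.0, 0.0, -91.6]
contact_force: [1.7, 1.8, -0.2]
gripper_width: 0.0136
gripper_force: 10.0
```

```bash
python3 st.py; python3 - <<'E'
from fit import *
p,res=fit(3)
for b in np.arange(-4,3,2)*.001: print(np.round([x for x in res if x[3]==b][0],4))
E
```

```text
13.4 [ 0.5507 -0.2207  0.0984] [ 0.8   1.46 -0.52] [ 0.569 -0.46   0.026] 0.013479946822649426
[ 6.97368e+01  1.10000e-02 -1.60000e+01 -4.00000e-03]
[ 6.99842e+01  1.10000e-02 -1.60000e+01 -2.00000e-03]
[ 6.92721e+01  1.10000e-02 -1.50000e+01  0.00000e+00]
[ 6.77366e+01  1.10000e-02 -1.50000e+01  2.00000e-03]
```

step_arm(plan=[[0.01,0,0,0,8],[0.02,0,0.002,0,8],[0.03,0,0.004,0,8],[0.03,0,0.008,0,8],[0.03,0,0.008,0,8]])

```text
time_s: 13.97
tcp_pos: [0.5502, -0.2282, 0.096]
eef_rot: [180.0, 0.0, -91.6]
contact_force: [0.7, 0.9, -2.0]
gripper_width: 0.0135
gripper_force: 10.0
```

```bash
python3 st.py; sed -i 's/range(-24,0,1)/range(-20,10,1)/' fit.py; python3 - <<'E'
from fit import *
p,res=fit(3)
for b in np.arange(-4,3,2)*.001: print(np.round([x for x in res if x[3]==b][0],4))
E
```

```text
14.1667 [ 0.5501 -0.2281  0.0961] [ 1.52  1.   -1.75] [ 0.408 -0.548 -0.018] 0.013635020254597518
[ 6.21219e+01  9.00000e-03 -9.00000e+00 -4.00000e-03]
[ 6.21035e+01  1.00000e-02 -1.00000e+01 -2.00000e-03]
[ 6.19885e+01  1.00000e-02 -1.00000e+01  0.00000e+00]
[ 6.24572e+01 -1.00000e-03  1.00000e+00  2.00000e-03]
```

step_arm(plan=[[0.006,0,0.004,0,8],[0.012,0,0.012,0,8],[0.012,0,0.024,0,8],[0.012,0,0.036,0,8],[0.012,0,0.036,0,8]])

```text
time_s: 14.73
tcp_pos: [0.5502, -0.2309, 0.0866]
eef_rot: [180.0, 0.0, -91.6]
contact_force: [2.9, 3.1, -1.9]
gripper_width: 0.014
gripper_force: 10.0
```

```bash
python3 st.py
```

```text
14.9333 [ 0.5501 -0.2309  0.0869] [ 1.34  1.6  -2.63] [ 0.948 -0.723 -0.004] 0.01378850068473577
```

step_arm(plan=[[0,0,0.015,0,8],[0,0,0.03,0,8],[0,0,0.045,0,8],[0,0,0.06,0,8],[0,0,0.07,0,8],[0,0,0.08,0,8],[0,0,0.08,0,8]])

```text
time_s: 15.52
tcp_pos: [0.5503, -0.2308, 0.0668]
eef_rot: [180.0, 0.0, -91.6]
contact_force: [2.9, 3.3, -2.4]
gripper_width: 0.0136
gripper_force: 10.0
```

```bash
python3 st.py
```

```text
15.7167 [ 0.5502 -0.2309  0.067 ] [ 2.19  2.79 -2.56] [ 1.231 -1.173  0.02 ] 0.013920107396074896
```

step_arm(plan=[[0,0,0.008,0,8],[0,0,0.016,0,8],[0,0,0.02,0,8],[0,0,0.02,0,8]])

```text
time_s: 16.05
tcp_pos: [0.5508, -0.2319, 0.0642]
eef_rot: [-179.9, -0.1, -91.5]
contact_force: [-2.0, 1.0, 11.3]
gripper_width: 0.0135
gripper_force: 10.0
```

```bash
python3 st.py
```

```text
16.25 [ 0.5508 -0.232   0.0642] [-0.37  1.17 10.87] [0.608 0.391 0.009] 0.013877855212640887
```

step_arm(plan=[[0,0,0,0,26],[0,0,0,0,26],[0,0,0,0,26],[0,0,-0.1,0,26],[0,0,-0.2,0,26],[0,0,-0.32,0,26],[0,0,-0.44,0,26],[0,0,-0.44,0,26],[0,0,-0.44,0,26]])

```text
time_s: 17.0
tcp_pos: [0.5509, -0.2313, 0.1741]
eef_rot: [-179.8, -0.0, -91.6]
contact_force: [0.2, -1.0, -1.6]
gripper_width: 0.0261
gripper_force: 0.0
```

```bash
python3 st.py; python3 - <<'E'
from fit import *
a=np.mean([cv2.cvtColor(eyes.capture('side'),cv2.COLOR_RGB2GRAY) for _ in range(4)],0)
for z in(.05,.07,.1):
  w=np.array([[.5507,-.2256,z]]);u,v=pr(w);u,v=int(round(u[0])),int(round(v[0]));print(z,u,v,a[v,u-9:u+10].astype(int))
u,v=pr(np.array([[.5507,-.2256,.1]]));u=int(round(u[0]));v=int(round(v[0]));print(v-8,a[v-8:v+30,u].astype(int))
# home vs raised: expected stem-top v for raise 0..10mm
print(pr(np.array([[.5507,-.2256,.1+k] for k in(0,.005,.01)])))
E
```

```text
17.2 [ 0.5495 -0.231   0.1715] [-0.15  0.33 -0.2 ] [ 0.077 -0.001 -0.026] 0.026112007706453135
0.05 330 153 [162 160 152 148 155 156 142 107  93  96  96 100 123 148 149 144 153 161
 161]
0.07 332 146 [162 163 163 164 162 146 110  93  95  96  98 116 144 160 162 161 160 162
 163]
0.1 333 136 [119 118 121 126 135 145 155 159 156 155 149 133 104  88  84  84  85  85
  86]
128 [ 83  84  85  84  84  84  92 124 155 161 156 135 103  95  97  95  97  97
  98 100 102 104 103 106 116 123 133 147 157 152 148 159 161 162 162 163
 163 163]
(array([333.34901138, 333.65136174, 333.95569946]), array([136.2595548 , 134.52125534, 132.77152995]))
```

```bash
python3 - <<'E'
from h import *
print(world('side',280+30/4-.4,90+242/4-.4,.095), r.get_state()['joints'].round(1))
d=np.load('w2.npz');print('w',wristw(120+90/1.6,20+293/1.6,.095,d['p'],d['Rt']))
p,Rt=tool();print(p,totool([.6137,-.1334,.07],p,Rt)/.25)
a=eyes.capture('side');g=cv2.cvtColor(a,cv2.COLOR_RGB2GRAY)
for v in range(142,166,2):print(v,g[v,276:300])
E
```

```text
[ 0.60998308 -0.12825009  0.095     ] [ -4.   15.6 -13.9   0.  -60.5   2.4]
w [ 0.60224454 -0.14921213  0.095     ]
[ 0.54983073 -0.23098338  0.17142727] [-0.39723454 -0.24524963  0.40532208]
142 [160 163 164 163 161 160 161 153 143 135 139 141 137 134 129 124 123 122
 123 122 122 122 123 123]
144 [155 161 162 161 161 151 139 127 121 123 120 124 125 130 139 143 139 133
 127 125 126 131 143 153]
146 [161 162 162 154 139 125 121 122 122 122 126 127 125 124 122 122 124 133
 147 153 158 159 162 162]
148 [162 163 160 158 149 141 135 126 133 150 158 158 155 147 138 134 140 150
 158 160 160 160 155 145]
150 [147 156 156 160 161 160 159 148 138 141 153 158 157 151 146 158 159 159
 159 156 143 123 117 126]
152 [123 127 129 137 148 156 157 149 118  96 101 102 106 109 134 157 160 158
 152 139 126 121 118 123]
154 [125 120 121 125 122 129 142 140 109  96  95  98  99 113 141 157 160 159
 160 161 160 156 150 141]
156 [127 127 130 136 148 154 156 144 109  95  94 100 101 117 147 159 161 160
 162 158 160 161 161 159]
158 [139 148 156 158 158 158 156 141 102  92  92  99  99 124 152 160 160 161
 161 160 157 149 144 136]
160 [113 116 132 148 157 156 152 133 100  96  96  98  99 132 158 163 161 154
 146 133 132 141 150 156]
162 [127 129 132 127 129 140 150 143 116 104 100 105 119 141 154 147 132 133
 142 152 158 159 160 160]
164 [153 160 159 148 131 113 116 124 139 150 156 152 142 125 127 143 152 158
 159 160 160 161 158 160]
```

step_arm(plan=[[-0.15,-0.08,0,0.1,38],[-0.3,-0.16,0,0.13,38],[-0.405,-0.234,0,0.13,38],[-0.405,-0.234,0,0.13,38],[-0.405,-0.234,0.15,0.13,38],[-0.405,-0.234,0.3,0.13,38],[-0.405,-0.234,0.4,0.13,38],[-0.405,-0.234,0.4,0.13,38],[-0.405,-0.234,0.4,0.13,20],[-0.405,-0.234,0.4,0.13,20],[-0.405,-0.234,0.4,0.13,20],[-0.405,-0.234,0.4,0.13,20]])

```text
time_s: 18.45
tcp_pos: [0.6128, -0.1315, 0.0745]
eef_rot: [-179.8, 0.0, -99.4]
contact_force: [0.4, -0.0, -0.1]
gripper_width: 0.0216
gripper_force: 0.0
```

```bash
python3 st.py; cat > arc.py <<'E'
import sys
from h import *
f0,f1,n=map(float,sys.argv[1:])
p,Rt=tool();y0=r.get_state()['eef_rot'][2]
for f in np.linspace(f0,f1,int(n)):
    t=np.radians(f);w=[.5952+.095*np.cos(t),-.2266+.095*np.sin(t),p[2]]
    s=totool(w,p,Rt)/.25;print([round(s[0],3),round(s[1],3),0,round(-(f-180-y0)/60,3),20])
E
python3 arc.py 84 124 7
```

```text
18.65 [ 0.6122 -0.1314  0.0737] [ 0.13  0.36 -0.16] [ 0.075 -0.06  -0.007] 0.019893314571056666
[np.float64(0.007), np.float64(0.026), 0, np.float64(-0.057), 20]
[np.float64(0.012), np.float64(0.07), 0, np.float64(-0.168), 20]
[np.float64(0.022), np.float64(0.113), 0, np.float64(-0.279), 20]
[np.float64(0.038), np.float64(0.155), 0, np.float64(-0.39), 20]
[np.float64(0.058), np.float64(0.194), 0, np.float64(-0.501), 20]
[np.float64(0.082), np.float64(0.231), 0, np.float64(-0.612), 20]
[np.float64(0.11), np.float64(0.265), 0, np.float64(-0.723), 20]
```

step_arm(plan=[[0.007,0.026,0,-0.05,20],[0.012,0.07,0,-0.16,20],[0.022,0.113,0,-0.27,20],[0.038,0.155,0,-0.38,20],[0.058,0.194,0,-0.49,20],[0.082,0.231,0,-0.6,20],[0.11,0.265,0,-0.71,20],[0.11,0.265,0,-0.71,20]])

```text
time_s: 19.32
tcp_pos: [0.5403, -0.1482, 0.0728]
eef_rot: [-180.0, 0.0, -56.5]
contact_force: [-0.7, 0.0, 0.6]
gripper_width: 0.0203
gripper_force: 0.0
```

```bash
python3 st.py; python3 arc.py 130 165 6; python3 - <<'E'
from fit import *
p,Rt=tool();a=cv2.cvtColor(eyes.capture('side'),cv2.COLOR_RGB2GRAY);print(a[148:164:2,276:300])
print(pr(np.array([[p[0],p[1],.06],[p[0],p[1],.095]])))
E
```

```text
19.5167 [ 0.5419 -0.1478  0.0727] [ 0.03 -0.16 -0.08] [ 0.036 -0.033  0.008] 0.020122762887844075
[np.float64(0.003), np.float64(0.041), 0, np.float64(-0.116), 20]
[np.float64(0.011), np.float64(0.087), 0, np.float64(-0.233), 20]
[np.float64(0.025), np.float64(0.131), 0, np.float64(-0.349), 20]
[np.float64(0.045), np.float64(0.173), 0, np.float64(-0.466), 20]
[np.float64(0.069), np.float64(0.213), 0, np.float64(-0.583), 20]
[np.float64(0.098), np.float64(0.249), 0, np.float64(-0.699), 20]
[[167 162 143 116 110 112 117 126 128 124 125 124 124 124 126 124 129 139
  152 153 142 137 140 129]
 [155 154 135 114 105 117 143 161 158 148 140 133 130 127 129 142 154 163
  162 151 135 130 132 125]
 [127 127 121 113 104 118 145 164 167 166 163 160 158 153 151 159 160 157
  154 145 133 129 126 116]
 [129 127 128 127 123 127 133 144 152 160 164 164 163 163 152 139 127 125
  128 133 139 143 144 140]
 [131 127 128 126 129 128 126 130 141 157 166 162 153 139 127 125 125 126
  126 127 124 124 131 150]
 [144 146 141 137 131 130 142 157 165 162 154 141 128 125 126 124 125 126
  126 123 129 138 153 161]
 [128 127 128 133 138 149 164 166 161 150 135 126 126 121 126 123 126 124
  129 140 152 161 163 163]
 [129 136 145 154 161 158 145 136 144 153 158 157 151 144 131 129 125 136
  153 161 164 164 164 164]]
(array([316.46681224, 318.2607895 ]), array([169.8442    , 158.02017691]))
```

step_arm(plan=[[0.003,0.041,0,-0.11,20],[0.011,0.087,0,-0.22,20],[0.025,0.131,0,-0.33,20],[0.045,0.173,0,-0.44,20],[0.069,0.213,0,-0.55,20],[0.098,0.249,0,-0.66,20],[0.098,0.249,0,-0.69,20],[0.098,0.249,0,-0.69,20]])

```text
time_s: 20.23
tcp_pos: [0.5032, -0.2027, 0.0722]
eef_rot: [180.0, 0.0, -15.4]
contact_force: [0.3, -0.4, -0.8]
gripper_width: 0.0199
gripper_force: 0.0
```

```bash
python3 st.py; python3 arc.py 168 186 7
```

```text
20.4333 [ 0.5033 -0.2022  0.0722] [-0.14  0.22  0.4 ] [-0.033 -0.032  0.021] 0.019845968014008626
[np.float64(0.001), np.float64(0.019), 0, np.float64(-0.058), 20]
[np.float64(0.003), np.float64(0.039), 0, np.float64(-0.108), 20]
[np.float64(0.006), np.float64(0.059), 0, np.float64(-0.158), 20]
[np.float64(0.01), np.float64(0.078), 0, np.float64(-0.208), 20]
[np.float64(0.014), np.float64(0.098), 0, np.float64(-0.258), 20]
[np.float64(0.02), np.float64(0.117), 0, np.float64(-0.308), 20]
[np.float64(0.027), np.float64(0.136), 0, np.float64(-0.358), 20]
```

step_arm(plan=[[0.001,0.019,0,-0.05,20],[0.003,0.039,0,-0.1,20],[0.006,0.059,0,-0.15,20],[0.01,0.078,0,-0.2,20],[0.014,0.092,0,-0.22,20],[0.014,0.098,0,-0.22,20],[0.014,0.098,0,-0.22,20]])

```text
time_s: 21.02
tcp_pos: [0.5, -0.2268, 0.0722]
eef_rot: [-180.0, 0.0, -2.3]
contact_force: [0.2, 0.5, 0.4]
gripper_width: 0.02
gripper_force: 0.0
```

```bash
python3 st.py
```

```text
21.2167 [ 0.5    -0.2267  0.0723] [0.13 0.09 0.4 ] [ 0.001 -0.015 -0.002] 0.020111293409671112
```

step_arm(plan=[[0,0.004,0,0,20],[0,0.008,0,0,20],[0,0.01,0,0,20],[0,0.01,0,0,20]])

```text
time_s: 21.55
tcp_pos: [0.4998, -0.2279, 0.0723]
eef_rot: [-179.9, -0.0, -2.2]
contact_force: [0.4, 11.2, 2.9]
gripper_width: 0.0202
gripper_force: 5.2
```

step_arm(plan=[[0,0.004,0,0,20],[0,0.008,0,0,20],[0,0.008,0,0,20]])

```text
time_s: 21.8
tcp_pos: [0.4998, -0.2286, 0.0722]
eef_rot: [-179.8, -0.0, -2.2]
contact_force: [-0.7, 20.6, 5.7]
gripper_width: 0.0207
gripper_force: 10.0
```

step_arm(plan=[[0,-0.016,0,0,20],[0,-0.018,0,0,30],[0,-0.018,0,0,34],[0,-0.018,0,0,34],[0,-0.018,-0.1,0,34],[0,-0.018,-0.25,0,34],[0,-0.018,-0.4,0,34],[-0.1,-0.018,-0.5,0,34],[-0.3,-0.018,-0.5,0,34],[-0.4,-0.018,-0.5,0,34],[-0.4,-0.018,-0.5,0,34],[-0.4,-0.018,-0.5,0,34]])

```text
time_s: 22.8
tcp_pos: [0.3985, -0.2235, 0.1981]
eef_rot: [180.0, -0.1, -2.2]
contact_force: [0.9, -0.1, 0.8]
gripper_width: 0.034
gripper_force: 0.0
```

```bash
python3 st.py; python3 - <<'E'
from fit import *
a=np.mean([cv2.cvtColor(eyes.capture('side'),cv2.COLOR_RGB2GRAY) for _ in range(4)],0)
for n,w in(('stem',[.5507,-.2256,.1]),('post',[.5002,-.2242,.095])):
  u,v=pr(np.array([w]));print(n,u,v);u,v=int(round(u[0])),int(round(v[0]))
  for d in range(-4,16,2):print(a[v+d,u-9:u+10].astype(int))
W=eyes.capture('wrist');p,Rt=tool();cv2.imwrite('pics/end.png',W[:,:,::-1])
E
```

```text
23.0 [ 0.4003 -0.2234  0.1976] [ 0.17 -0.11  0.13] [-0.059 -0.03   0.012] 0.034395223057841144
stem [333.34901138] [136.2595548]
[155 143 126 107  94  84  82  82  84  86  85  85  84  85  86  84  85  85
  84]
[152 151 156 160 155 140 124 106  97  91  88  85  83  84  86  86  84  84
  83]
[118 116 120 126 135 144 153 157 156 154 150 132 102  87  84  84  82  84
  85]
[116 116 117 116 115 112 119 140 151 153 154 151 151 150 138 122 106  94
  87]
[131 122 121 122 118 109  94  91  99 103 101 117 143 160 164 162 159 154
 141]
[161 159 159 154 140 117  96  93  95  95  99 125 152 161 161 161 162 162
 163]
[160 161 163 162 152 122  95  95  97  96 107 135 159 162 161 160 161 160
 161]
[158 158 160 160 145 109  93  96  95  97 116 144 160 163 161 160 161 161
 163]
[158 158 157 147 123  97  93  97  97 101 131 158 162 160 160 161 162 162
 161]
[153 144 133 123 105  94  95  95  96 104 132 157 161 161 163 162 160 160
 160]
post [352.64728623] [147.2933272]
[163 164 161 154 141 122 107  95  87  83  84  85  83  85  85  85  85  84
  87]
[162 162 161 161 162 163 162 160 151 133 116  99  89  86  83  84  85  86
  85]
[161 160 161 161 160 159 159 159 160 160 162 159 153 142 125 109  93  86
  82]
[160 160 162 162 151 130 133 146 152 152 145 142 150 158 160 161 155 139
 123]
[162 162 164 161 142 103  89  94 100 100  99 106 116 123 133 143 150 153
 158]
[163 163 163 155 126  97  92  96  96  97 102 115 124 133 141 131 120 117
 125]
[159 159 160 146 110  92  95  96  97 101 114 129 137 132 121 118 118 120
 120]
[159 160 155 131 100  93  96  95 100 123 151 160 157 149 139 130 123 120
 119]
[158 158 146 116  95  94  94  95 105 134 158 161 163 163 164 161 158 149
 138]
[156 157 149 130 111 101 101 107 124 142 144 145 155 162 163 162 162 162
 161]
```

```bash
python3 -c "
from plant import workorder
print(workorder.close_job())"
```

```text
the job is handed in; nothing more can be done
None
```

The middle-sized piston went into the bore tilted about 12°, was straightened and pressed to the floor, and the retainer was then swung shut against its stop. I handed the job in at about 23 s. I never touched the other two pistons, but my last checks were camera pixel readings, not a viewed picture, and the close call returned no verdict.

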